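# Press a clay pot home in the labelling jig and hold it

## Robot

A 6-joint arm with a two-finger parallel gripper is mounted at the origin on the work surface. World frame = base frame: x ahead of the robot, y to its left, z up, the work surface at z = 0. Lengths are in mm, angles in rad, forces in N, time in s.
With the tool pointing down it reaches from about 350 to 775 mm from the base axis. Payload 7.3 kg.
Tool frame: the origin (TCP) lies at the centre of the arm's flange, where the gripper is bolted on; the fingertips stand 178 mm ahead of it and the grasp point (between the pads) lies 159 mm ahead of it; z points along the fingers, y is the direction in which the jaws open and shut (so a half turn about z gives the same grasp; the last joint's range is limited). The gripper opens to 92 mm and grips with 3 to 60 N. Pads are 19 mm wide; open, the fingers measure 130 mm over their backs; the gripper's body (75 mm by 190 mm) begins 47 mm behind the grasp point.
Start: joints at [-1.432, 0.342, 1.524, -0, 1.275, -0.146], TCP at [147.527, -503.849, 404.741] pointing down, gripper open.
Joint ranges: [-2.53, 2.53], [-0.77, 2.02], [0.04, 2.7], [-1, 4.14], [0.28, 2.66], [-3.11, 3.11]. Speed limits (rad/s): [2.57, 2.57, 3.14, 3.14, 3.14, 3.14].

## Interface

Orientations are given as [roll, pitch, yaw] about the fixed x, y, z axes, in that order (R = Rz(yaw) Ry(pitch) Rx(roll)).
In Python, from plant import get_obs, capture, close_job gives the robot as it stands. The module is installed in compiled form; this text tells all that it offers.
- The arm moves only by the shell command python3 -m pendant 'ROWS'. ROWS is JSON, a list of rows, each a list of 3 entries, a list of its own where there are three numbers: the shift along the tool's x, y, z in m, then the turn, a rotation vector about the tool's x, y, z in rad, then the finger opening in m, from 0 to 0.0918. In form: [[[tx, ty, tz], [wx, wy, wz], fingers], ...]. A call has 1 to 10 rows; each row is the pose to reach, as a shift and turn from the pose commanded when the call began, along the tool's axes at that moment; what a row does not reach only later rows make up. A row lasts 1/12 s, in which the tool goes at most 41.7 mm and 7.16 degrees, less where a joint would pass 70% of its speed; a pose out of reach is approached as far as the arm can. A call with a gripper value outside its range is refused whole. The fingers move at their own pace and stop on an object; the grip force is fixed at half the most. Time passes only in rows, so rows that repeat a pose let the fingers close. It gives the time, the measured TCP pose, the force and the opening at its end, in the units of the state.
- get_obs(): the state, without advancing time (a new reading comes with each control period).
- capture(name): name is "side" or "top" or "wrist"; returns a dict with "color" (420x560x3 uint8, red, green, blue), "mtx" (3x3 intrinsics, pixels), "rvec" (rotation vector, rad) and "tvec" (3), from world to camera coordinates, as OpenCV has them. Camera axes: x right, y down, z forward; pixel columns grow to the right and rows downward; lengths in mm; the calibration is good to about 2 mm. A picture is of the moment at which its call begins. There is no depth.
- close_job(): hands the job in, once; it reports no verdict.
The state is a dict: "time": time; "joint_positions": joint angles; "dq": joint speeds; "tau": joint torques, N m; "tool_pos": TCP position; "tcp_rot": TCP orientation; "contact_force": force on the tool from outside, world axes, zero at the start; "moment": the same for the moment, N m; "grip_width": finger opening in mm.
Only numpy, scipy, OpenCV 4.12 (cv2) and the standard library are available. Lean on these libraries where they do the work, as an engineer would, in place of code of your own. Each camera call takes 0.05 s, during which the arm holds its last target. There are 200 camera calls.

## Task

Two small clay pots stand on the outer rings of the labelling jig. Slide the round one sideways along the board, without lifting it, and let it rest a moment inside the empty middle ring; then slide it straight ahead against the sprung plunger, pushing the plunger back until the pot is seated on the two steel stop posts. Keep it pressed there, upright and firmly but not with brute force: the program finishes while still holding the pot against the posts, and the square pot and everything else stay where they are.

Things in the scene. Friction and masses are not known exactly. Their poses are not given: they have to be found in the camera images.
- pot_mid (a point): Centre of the round empty terracotta pot, on its axis, 32 mm above its underside; z up. A plain straight-sided cylinder 60 mm in diameter and 64 mm tall, wall 5 mm, open at the top; only the lowest 6 mm narrow to a 56 mm foot. It starts on the left or the right ring.
- pot: The same round pot, 0.15 to 0.3 kg; origin at the centre of its underside. It can be gripped half-way up across its diameter with the fingers to its left and right (the posts and plunger will stand ahead of it).
- square_pot: The square terracotta pot, 66 mm wide at its rim and 62 mm tall, on the other outer ring, to be left alone; origin at the centre of its underside.
- jig: Fixed jig: smooth (slippery) pale wooden board 230 mm (x) by 400 mm (y), 12 mm thick. Origin on the bench under the middle ring's centre, 70 mm from the board's near edge; x points away from the robot to the plunger, y left along the row of rings; yaw up to 0.35 rad either way. Rings: thin dark flat lines, 70 mm inside diameter, 130 mm apart. A twine spool and a jar under 60 mm tall stand at the far corners.
- middle_ring (a point): Centre of the middle ring, on the board's upper face (12 mm above the bench).
- seat (a point): Point on the board's upper face under the pot's axis when the pot is fully seated against both posts: 60 mm ahead of the middle ring along the jig's x.
- stop: The hard stop: two fixed upright steel posts, 12 mm in diameter, 58 mm tall above the board, 28 mm beyond the seat and 22 mm to either side of the jig's centre line; the round side of the pot nests between them. A push of 15 to 25 N in all, spring included, is plenty. Origin on the board's upper face at the middle ring.
- plunger (a joint): Travel of the sprung plunger (m), 0 when out, growing as it is pushed along the jig's x. Its round end, 20 mm wide, between the posts, 30 mm above the board, is at first 70 mm ahead of the middle ring's centre: the pot meets it after 40 mm. It pushes back with 3 N at first touch, 8 N when the pot meets the posts at about 0.020, and drives a released pot back. Block behind: 52 mm tall.
There are look-alikes about, which are no part of the job. Leave any turquoise look-alike of the pot alone.

How it is judged:
By the outcome, as a careful person would: the job done as asked, in the order asked, and still so for the second after the job is handed in, while the arm keeps its last pose, push and grip.
It also fails if it takes over 48 s, if anything falls off the work surface, if the arm or the gripper's body presses on something with over 40 N, if the wrist force passes 120 N, or if a joint passes its speed limit or range.

## Working session

There is one attempt and no reset: what is moved stays moved. The work goes in short steps, Python scripts to look and compute and a shell command to move; the robot and the scene stay as the last step left them, time stands still between calls to the robot, and variables do not carry over. Pictures are saved under pics/ and viewed, about 8 in all and at most 12, crops included, and the job is handed in when it is done.

```bash
mkdir -p pics; cat > h.py <<'E'
import numpy as np, cv2
from plant import get_obs, capture
def shot(n,f):
    c=capture(n); cv2.imwrite('pics/'+f+'.png',c['color'][:,:,::-1]); np.savez('pics/'+f+'.npz',**c); return c
def ray(c,uv):
    R=cv2.Rodrigues(np.array(c['rvec'],float))[0]; t=np.array(c['tvec'],float).ravel()
    p=cv2.undistortPoints(np.array(uv,float).reshape(-1,1,2),np.array(c['mtx'],float),None).reshape(-1,2)
    d=np.c_[p,np.ones(len(p))]@R; return -R.T@t,d
def onz(c,uv,z):
    o,d=ray(c,uv); return o+d*((z-o[2])/d[:,2])[:,None]
def proj(c,P):
    return cv2.projectPoints(np.array(P,float).reshape(-1,3),np.array(c['rvec'],float),np.array(c['tvec'],float),np.array(c['mtx'],float),None)[0].reshape(-1,2)
E
python3 - <<'E'
from h import *
a=shot('top','top0');b=shot('side','side0')
cv2.imwrite('pics/both.png',cv2.resize(np.hstack([a['color'],b['color']])[:,:,::-1],(800,300),interpolation=cv2.INTER_AREA))
for c in(a,b):print(ray(c,[[280,210]]),c['mtx'][0])
print(get_obs())
E
```

```text
(array([509.07149523, -51.86764527, 802.23787487]), array([[ 0.12184138, -0.02113891, -0.99236602]])) [447.55676798   0.         280.96786136]
(array([434.14034344, 742.59730579, 599.42730443]), array([[ 0.15351304, -0.82681031, -0.54115916]])) [539.65286612   0.         282.63745684]
{'time': 0.1, 'joint_positions': array([-1.43199867e+00,  3.42655982e-01,  1.52493088e+00, -2.37521709e-05,
        1.27540899e+00, -1.46016515e-01]), 'dq': array([ 0.00020474, -0.00052369, -0.00280038, -0.00192745,  0.00281796,
        0.00089532]), 'tau': array([ 1.98721413e-03, -4.32001376e+01, -2.44695568e+01,  7.18639442e-02,
        5.26177988e-02, -3.78681500e-05]), 'tool_pos': array([ 147.50664347, -503.72272477,  404.10948945]), 'tcp_rot': array([-3.14020108e+00, -1.81690672e-04,  2.84820973e-01]), 'contact_force': array([-0.06936241, -0.25591179,  0.23830718]), 'moment': array([-0.05962176,  0.02595639,  0.09436401]), 'grip_width': 92.03558883208811}
```

View pics/top0.png

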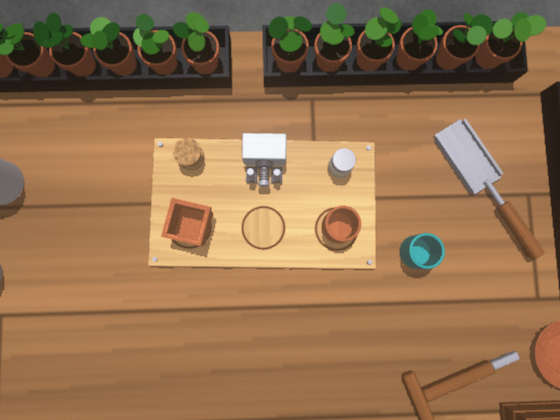

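View pics/side0.png

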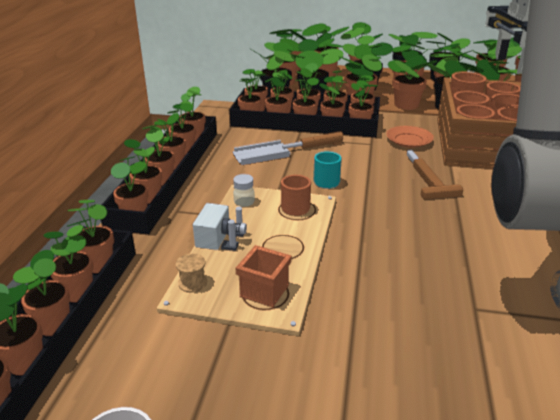

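The top view shows the board with the round terracotta pot on the right ring (341,226), the empty middle ring at (263,228), the square pot at (188,223), and the plunger and posts at (264,170). Round pot candidates are the terracotta pot (341,226), the turquoise look-alike (425,251) and the seedling pots in the trays (y≈50). Only the first is terracotta, empty and on an outer ring. I'll measure it and confirm in a crop.

```bash
cat > m.py <<'E'
from h import *
a=dict(np.load('pics/top0.npz')); b=dict(np.load('pics/side0.npz'))
def potmask(c,box):
    h=cv2.cvtColor(c['color'],cv2.COLOR_RGB2HSV); m=(((h[...,0]<10)|(h[...,0]>172))&(h[...,1]>130)).astype(np.uint8)
    z=np.zeros_like(m); x0,y0,x1,y1=box; z[y0:y1,x0:x1]=m[y0:y1,x0:x1]; return z
# middle ring
g=cv2.cvtColor(a['color'],cv2.COLOR_RGB2GRAY).astype(int)
bh=cv2.morphologyEx(g.astype(np.uint8),cv2.MORPH_BLACKHAT,np.ones((9,9)))
m=np.zeros_like(bh); m[200:255,236:290]=bh[200:255,236:290]>40
ys,xs=np.nonzero(m); r=np.hypot(xs-263,ys-228); k=(r>15)&(r<26)
P=onz(a,np.c_[xs,ys][k],12)[:,:2]
A=np.c_[2*P,np.ones(len(P))]; s=np.linalg.lstsq(A,(P**2).sum(1),rcond=None)[0]
print('ring',s[:2],'R',np.sqrt(s[2]+s[:2]@s[:2]),k.sum())
# board mask -> corners
h=cv2.cvtColor(a['color'],cv2.COLOR_RGB2HSV)
scr=np.array([[160,145],[368,148],[370,262],[155,260]]);S=onz(a,scr,13);print('screws',S[:,:2].round(1).tolist())
e1=S[0,:2]-S[1,:2];e2=S[3,:2]-S[2,:2];print('yaw from screws',[np.arctan2(-e[0],e[1]) for e in(e1,e2)])
pm=potmask(a,(315,198,368,250)); c=max(cv2.findContours(pm,0,1)[0],key=cv2.contourArea)
print('mask',cv2.boundingRect(c))
print('side wall extent guess', onz(a,[[341,224]],76))
big=lambda im,x,y,w,h,s:cv2.resize(im[y:y+h,x:x+w,::-1],None,fx=s,fy=s,interpolation=cv2.INTER_CUBIC)
t=a['color'].copy(); t[m>0]=[0,0,255]
p1=big(t,230,130,140,140,4); 
p2=big(b['color'],200,160,100,140,4)[:560,:240]
cv2.imwrite('pics/crop.png',np.hstack([p1,p2]))
E
python3 m.py
```

```text
ring [576.13975465 -37.60592013] R 36.80658579151517 306
screws [[729.3, 143.6], [715.0, -231.4], [509.6, -224.5], [523.9, 151.9]]
yaw from screws [np.float64(-0.03830142851567577), np.float64(-0.03797048977979863)]
mask (343, 232, 2, 4)
side wall extent guess [[ 572.56725106 -166.31858718   76.        ]]
```

View pics/crop.png

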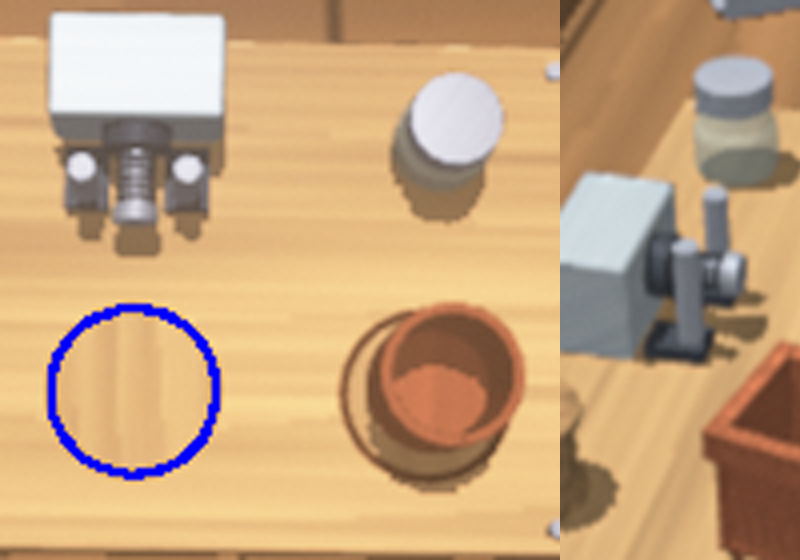

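The crop confirms it: a plain round terracotta pot with an open top on the right ring. Its rim centre is at about (343.3,223.7) px, and the post tops are at (250.2,171.2) and (277,172.5).

```bash
cat >> h.py <<'E'
from scipy.spatial.transform import Rotation as Ro
def delta(target,yaw):
    o=get_obs(); R=Ro.from_euler('xyz',o['tcp_rot']); T=Ro.from_euler('xyz',[np.pi,0,yaw])
    print('shift m',(R.inv().apply(np.array(target)-o['tool_pos'])/1000).round(4),'turn',(R.inv()*T).as_rotvec().round(4))
    print('t',o['time'],'pos',o['tool_pos'].round(2),'F',o['contact_force'].round(1),'w',round(o['grip_width'],1))
E
python3 - <<'E'
from h import *
a=dict(np.load('pics/top0.npz')); b=dict(np.load('pics/side0.npz'))
rim=onz(a,[[343.3,223.7]],76)[0]; print('rim',rim)
pp=onz(a,[[250.2,171.2],[277,172.5]],70)[:,:2]; d=pp[0]-pp[1]
print('posts',pp,np.hypot(*d),'yaw',np.arctan2(-d[0],d[1]),'mid',pp.mean(0))
y=-.038;print('posts pred mid from ring',np.array([576.14,-37.6])+88*np.array([np.cos(y),np.sin(y)]))
h=cv2.cvtColor(b['color'],cv2.COLOR_RGB2HSV)
print('rim in side',proj(b,[rim]), 'ring in side',proj(b,[[576.14,-37.6,12]]))
delta([rim[0],rim[1],330],-.038)
E
```

```text
rim [ 572.95697645 -170.10816691   76.        ]
posts [[665.26683452 -19.78134102]
 [661.96649864 -64.27458432]] 44.61547843920979 yaw -0.07404051999084522 mid [663.61666658 -42.02796267]
posts pred mid from ring [664.07647165 -40.94319527]
rim in side [[295.34380579 179.86525892]] ring in side [[281.54381239 245.5443096 ]]
shift m [ 0.502  -0.2005  0.0745] turn [-0.0014  0.      0.3228]
t 0.1 pos [ 147.51 -503.72  404.11] F [-0.1 -0.3  0.2] w 92.0
```

```bash
python3 -m pendant '[[[0.04,-0.016,0],[0,0,0.06],0.0918],[[0.08,-0.032,0],[0,0,0.12],0.0918],[[0.12,-0.048,0],[0,0,0.18],0.0918],[[0.16,-0.064,0],[0,0,0.24],0.0918],[[0.2,-0.08,0],[0,0,0.323],0.0918],[[0.24,-0.096,0],[0,0,0.323],0.0918],[[0.28,-0.112,0],[0,0,0.323],0.0918],[[0.32,-0.128,0],[0,0,0.323],0.0918],[[0.36,-0.144,0],[0,0,0.323],0.0918],[[0.4,-0.16,0],[0,0,0.323],0.0918]]'
python3 -c "
from h import *
delta([572.96,-170.1,330],-.038)"
```

```text
time: 0.93
tool_pos: [476.6, -244.9, 404.5]
tcp_rot: [-3.141, 0.0, -0.038]
contact_force: [0.1, -1.3, 0.0]
grip_width: 91.5
shift m [ 0.0935 -0.0784  0.0744] turn [-0.0001  0.0005 -0.0001]
t 0.9333 pos [ 476.62 -244.91  404.48] F [ 0.1 -1.3  0. ] w 91.5
```

```bash
python3 -m pendant '[[[0.028,-0.024,0.015],[0,0,0],0.0918],[[0.056,-0.047,0.045],[0,0,0],0.0918],[[0.084,-0.071,0.0745],[0,0,0],0.0918],[[0.084,-0.071,0.0745],[0,0,0],0.0918],[[0.084,-0.071,0.0745],[0,0,0],0.0918],[[0.084,-0.071,0.0745],[0,0,0],0.0918],[[0.084,-0.071,0.0745],[0,0,0],0.0918]]'
python3 -c "
from h import *
delta([572.96,-170.1,203],-.038)
w=shot('wrist','w1');print(proj(w,[[572.96,-170.1,76],[576.14,-37.6,12]]))"
```

```text
time: 1.52
tool_pos: [561.5, -179.9, 331.3]
tcp_rot: [3.141, -0.001, -0.039]
contact_force: [-0.5, -0.3, 0.3]
grip_width: 92.2
shift m [ 0.011  -0.0104  0.1283] turn [ 0.001  -0.001  -0.0011]
t 1.5167 pos [ 561.48 -179.94  331.34] F [-0.5 -0.3  0.3] w 92.2
[[264.62091194 198.05268941]
 [135.03658571 184.75748852]]
```

View pics/w1.png

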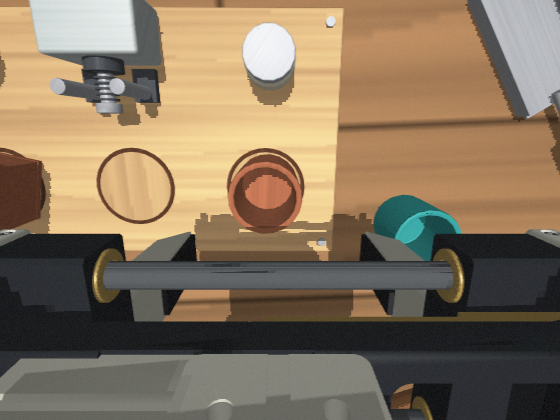

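The wrist view shows the pot rim centred at about (266,194), against a predicted (265,198). The middle ring is at (136,185), as predicted. The turquoise pot is clear of the right finger's path. I'll nudge the target about 1.5 mm forward and descend.

```bash
python3 -m pendant '[[[0.0125,-0.010,0],[0,0,0],0.0918],[[0.0125,-0.010,0],[0,0,0],0.0918],[[0.0125,-0.010,0.03],[0,0,0],0.0918],[[0.0125,-0.010,0.06],[0,0,0],0.0918],[[0.0125,-0.010,0.08],[0,0,0],0.0918],[[0.0125,-0.010,0.1],[0,0,0],0.0918],[[0.0125,-0.010,0.115],[0,0,0],0.0918],[[0.0125,-0.010,0.12],[0,0,0],0.0918],[[0.0125,-0.010,0.12],[0,0,0],0.0918],[[0.0125,-0.010,0.12],[0,0,0],0.0918]]'
python3 -c "
from h import *
delta([574.5,-170.5,203],-.038)"
```

```text
time: 2.4
tool_pos: [574.9, -170.1, 211.3]
tcp_rot: [3.141, -0.001, -0.039]
contact_force: [0.7, 0.8, 0.2]
grip_width: 91.8
shift m [-0.0003  0.0004  0.0083] turn [ 0.0007 -0.0013 -0.0009]
t 2.4 pos [ 574.85 -170.15  211.34] F [0.7 0.8 0.2] w 91.8
```

```bash
python3 -m pendant '[[[0,0,0.005],[0,0,0],0.0918],[[0,0,0.008],[0,0,0],0.085],[[0,0,0.008],[0,0,0],0.078],[[0,0,0.008],[0,0,0],0.072],[[0,0,0.008],[0,0,0],0.068],[[0,0,0.008],[0,0,0],0.064],[[0,0,0.008],[0,0,0],0.060],[[0,0,0.008],[0,0,0],0.055],[[0,0,0.008],[0,0,0],0.05],[[0,0,0.008],[0,0,0],0.05]]'
python3 -m pendant '[[[0,0,0],[0,0,0],0.05],[[0,0,0],[0,0,0],0.05],[[0,0,0],[0,0,0],0.05],[[0,0,0],[0,0,0],0.05]]'
python3 -c "
from h import *
y=-.038;t=np.array([576.1,-37.6])
delta([t[0],t[1],203],-.038)"
```

```text
time: 3.23
tool_pos: [574.9, -169.5, 202.4]
tcp_rot: [3.141, -0.0, -0.038]
contact_force: [-0.5, -0.5, 2.7]
grip_width: 60.7
time: 3.57
tool_pos: [574.9, -169.5, 202.4]
tcp_rot: [3.141, -0.0, -0.038]
contact_force: [-0.1, -0.4, 2.2]
grip_width: 60.5
shift m [-0.0039 -0.1318 -0.0007] turn [ 0.0003 -0.0004 -0.0002]
t 3.5667 pos [ 574.93 -169.46  202.38] F [-0.1 -0.4  2.2] w 60.5
```

```bash
python3 -m pendant '[[[0,-0.003,0.0003],[0,0,0],0.05],[[-0.0005,-0.010,0.0005],[0,0,0],0.05],[[-0.001,-0.018,0.0005],[0,0,0],0.05],[[-0.001,-0.026,0.0005],[0,0,0],0.05],[[-0.001,-0.034,0.0005],[0,0,0],0.05],[[-0.0015,-0.042,0.0005],[0,0,0],0.05],[[-0.0015,-0.050,0.0005],[0,0,0],0.05],[[-0.0015,-0.056,0.0005],[0,0,0],0.05],[[-0.0015,-0.060,0.0005],[0,0,0],0.05],[[-0.0015,-0.060,0.0005],[0,0,0],0.05]]'
python3 -c "
from h import *
delta([576.1,-37.6,203],-.038)"
```

```text
time: 4.4
tool_pos: [575.9, -108.2, 202.4]
tcp_rot: [3.142, -0.001, -0.037]
contact_force: [0.6, 1.3, 6.3]
grip_width: 60.7
shift m [-0.0025 -0.0706 -0.0006] turn [ 0.     -0.0014  0.0005]
t 4.4 pos [ 575.93 -108.2   202.37] F [0.6 1.3 6.3] w 60.7
```

```bash
python3 -m pendant '[[[0,-0.003,0],[0,0,0],0.05],[[-0.0005,-0.010,0],[0,0,0],0.05],[[-0.001,-0.018,0],[0,0,0],0.05],[[-0.001,-0.026,0],[0,0,0],0.05],[[-0.0015,-0.034,0],[0,0,0],0.05],[[-0.0015,-0.042,0],[0,0,0],0.05],[[-0.002,-0.050,0],[0,0,0],0.05],[[-0.002,-0.058,0],[0,0,0],0.05],[[-0.002,-0.066,0],[0,0,0],0.05],[[-0.002,-0.070,0],[0,0,0],0.05]]'
python3 -m pendant '[[[0,0,0],[0,0,0],0.05],[[0,0,0],[0,0,0],0.05],[[0,0,0],[0,0,0],0.05],[[0,0,0],[0,0,0],0.05],[[0,0,0],[0,0,0],0.05],[[0,0,0],[0,0,0],0.05]]'
python3 - <<'E'
from h import *
delta([576.1,-37.6,203],-.038)
a=shot('top','top2');b=shot('side','side2')
big=lambda im,x,y,w,h,s:cv2.resize(im[y:y+h,x:x+w,::-1],None,fx=s,fy=s,interpolation=cv2.INTER_CUBIC)
cv2.imwrite('pics/c2.png',np.hstack([big(a['color'],215,140,100,130,4),big(b['color'],230,180,100,130,4)]))
E
```

```text
time: 5.23
tool_pos: [576.5, -38.4, 202.3]
tcp_rot: [3.141, -0.001, -0.038]
contact_force: [-0.7, -3.2, 6.0]
grip_width: 60.1
time: 5.73
tool_pos: [576.5, -38.2, 202.4]
tcp_rot: [-3.141, -0.001, -0.038]
contact_force: [0.9, 2.3, 7.0]
grip_width: 60.2
shift m [-0.0004 -0.0005 -0.0006] turn [-0.001  -0.0013 -0.0001]
t 5.7333 pos [576.49 -38.16 202.35] F [0.9 2.3 7. ] w 60.2
```

View pics/c2.png

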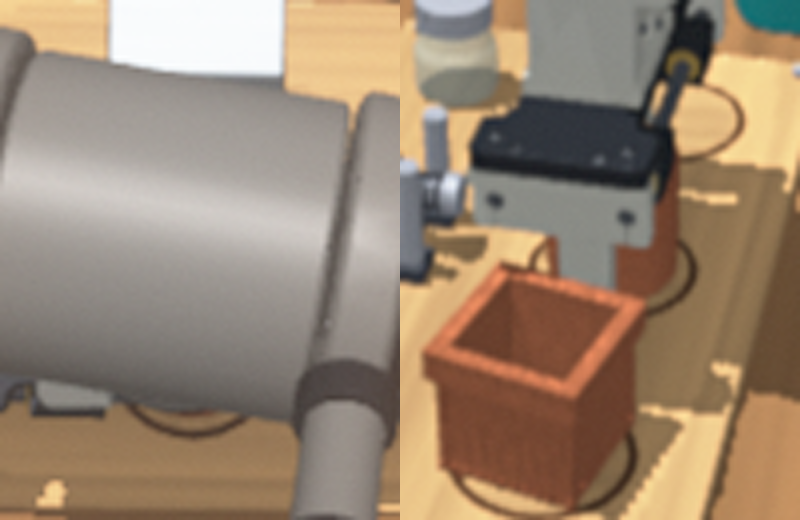

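The side crop shows the pot upright inside the middle ring, with similar gaps at the left (530→552) and right (672→693). The square pot hasn't moved. I'll let it rest a little longer and check lateral alignment with the wrist camera.

```bash
python3 -m pendant '[[[0,0,0],[0,0,0],0.05],[[0,0,0],[0,0,0],0.05],[[0,0,0],[0,0,0],0.05],[[0,0,0],[0,0,0],0.05],[[0,0,0],[0,0,0],0.05],[[0,0,0],[0,0,0],0.05],[[0,0,0],[0,0,0],0.05],[[0,0,0],[0,0,0],0.05]]'
python3 - <<'E'
from h import *
w=shot('wrist','w2')
y=-.038;X=np.array([np.cos(y),np.sin(y)]);Y=np.array([-np.sin(y),np.cos(y)]);o=np.array([576.1,-37.6])
f=lambda a,b,z:[*(o+a*X+b*Y),z]
print(proj(w,[f(88,22,70),f(88,-22,70),f(70,0,42),f(30,0,76),f(0,30,76),f(0,-30,76),f(-30,0,76)]).round(1).tolist())
E
```

```text
time: 6.5
tool_pos: [576.5, -38.2, 202.4]
tcp_rot: [-3.141, -0.001, -0.038]
contact_force: [1.2, 2.2, 7.2]
grip_width: 60.2
[[213.1, 67.6], [341.2, 67.7], [277.3, 122.0], [277.2, 232.7], [202.0, 303.5], [352.4, 303.5], [277.2, 365.9]]
```

View pics/w2.png

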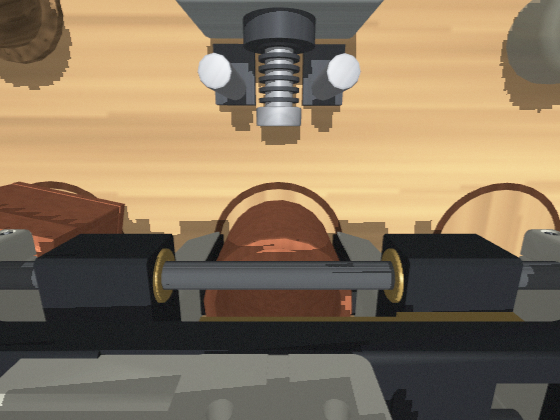

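The wrist view shows the posts at (214,71) and (343,71), so their midline is at 278.7. The pot is centred at about 278 and the ring at about 279, so it is aligned to within 0.5 mm. Next I'll push straight ahead.

```bash
python3 -m pendant '[[[0.002,0,0],[0,0,0],0.05],[[0.006,0,0],[0,0,0],0.05],[[0.012,0,0],[0,0,0],0.05],[[0.018,0,0],[0,0,0],0.05],[[0.024,0,0],[0,0,0],0.05],[[0.030,0,0],[0,0,0],0.05],[[0.035,0,0],[0,0,0],0.05],[[0.039,0,0],[0,0,0],0.05],[[0.042,0,0],[0,0,0],0.05],[[0.044,0,0],[0,0,0],0.05]]'
python3 -m pendant '[[[0.001,0,0],[0,0,0],0.05],[[0.003,0,0],[0,0,0],0.05],[[0.005,0,0],[0,0,0],0.05],[[0.007,0,0],[0,0,0],0.05],[[0.009,0,0],[0,0,0],0.05],[[0.010,0,0],[0,0,0],0.05],[[0.010,0,0],[0,0,0],0.05]]'
```

```text
time: 7.38
tool_pos: [619.3, -40.2, 202.3]
tcp_rot: [-3.141, 0.004, -0.038]
contact_force: [-9.1, 0.2, 13.6]
grip_width: 60.4
time: 7.97
tool_pos: [628.7, -40.6, 202.4]
tcp_rot: [-3.141, 0.005, -0.038]
contact_force: [-11.2, -0.1, 13.7]
grip_width: 60.3
```

```bash
python3 -m pendant '[[[0.001,0,-0.0004],[0,0,0],0.05],[[0.003,0,-0.0004],[0,0,0],0.05],[[0.005,0,-0.0004],[0,0,0],0.05],[[0.005,0,-0.0004],[0,0,0],0.05],[[0.005,0,-0.0004],[0,0,0],0.05]]'
python3 -m pendant '[[[0.001,0,0],[0,0,0],0.05],[[0.002,0,0],[0,0,0],0.05],[[0.002,0,0],[0,0,0],0.05],[[0.002,0,0],[0,0,0],0.05]]'
```

```text
time: 8.38
tool_pos: [633.6, -40.8, 202.4]
tcp_rot: [-3.141, 0.006, -0.038]
contact_force: [-9.6, -0.8, 11.7]
grip_width: 60.3
time: 8.72
tool_pos: [635.3, -40.8, 202.3]
tcp_rot: [-3.141, 0.007, -0.038]
contact_force: [-12.2, 1.3, 12.7]
grip_width: 60.2
```

```bash
python3 -m pendant '[[[0.0005,0,-0.0003],[0,0,0],0.05],[[0.001,0,-0.0003],[0,0,0],0.05],[[0.001,0,-0.0003],[0,0,0],0.05],[[0.001,0,-0.0003],[0,0,0],0.05]]'
python3 -m pendant '[[[0.0005,0,0],[0,0,0],0.05],[[0.001,0,0],[0,0,0],0.05],[[0.001,0,0],[0,0,0],0.05],[[0.001,0,0],[0,0,0],0.05]]'
```

```text
time: 9.05
tool_pos: [636.2, -40.9, 202.4]
tcp_rot: [-3.141, 0.007, -0.038]
contact_force: [-12.3, -0.8, 12.2]
grip_width: 60.3
time: 9.38
tool_pos: [637.2, -40.9, 202.4]
tcp_rot: [-3.141, 0.008, -0.038]
contact_force: [-12.3, -0.7, 12.1]
grip_width: 60.7
```

```bash
python3 -m pendant '[[[0,0,0],[0,0.002,0],0.05],[[0,0,0],[0,0.004,0],0.05],[[0,0,0],[0,0.006,0],0.05],[[0,0,0],[0,0.006,0],0.05],[[0,0,0],[0,0.006,0],0.05]]'
```

```text
time: 9.8
tool_pos: [636.9, -40.9, 202.4]
tcp_rot: [-3.141, 0.002, -0.038]
contact_force: [-12.8, -0.5, 11.5]
grip_width: 60.1
```

```bash
python3 -m pendant '[[[0.0005,0,0],[0,0,0],0.05],[[0.001,0,0],[0,0,0],0.05],[[0.001,0,0],[0,0,0],0.05],[[0.001,0,0],[0,0,0],0.05]]'
python3 - <<'E'
from h import *
b=shot('side','side3');w=shot('wrist','w3')
big=lambda im,x,y,w,h,s:cv2.resize(im[y:y+h,x:x+w,::-1],None,fx=s,fy=s,interpolation=cv2.INTER_CUBIC)
cv2.imwrite('pics/c3.png',np.hstack([big(b['color'],190,180,90,100,4),big(w['color'],170,60,220,200,2)]))
E
```

```text
time: 10.13
tool_pos: [637.9, -41.0, 202.4]
tcp_rot: [-3.141, 0.003, -0.038]
contact_force: [-13.3, -0.1, 12.6]
grip_width: 60.0
```

View pics/c3.png

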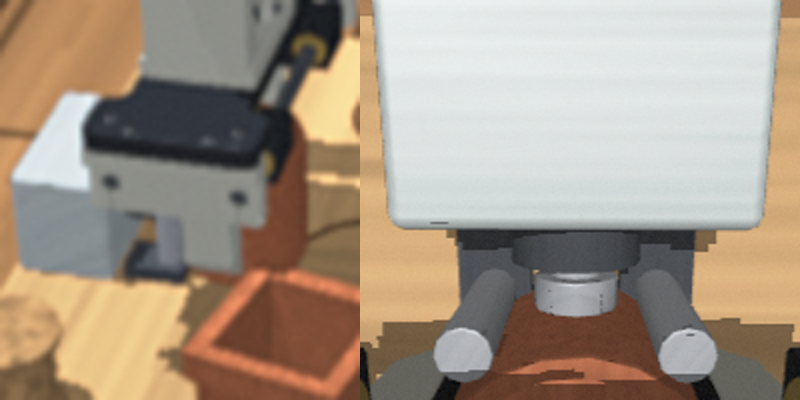

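The pot has the plunger nearly compressed and is next to the posts, with no slip in the grip. The force is still at spring level, so I'll keep going in 1 mm steps.

```bash
python3 -m pendant '[[[0.0005,0,0],[0,0,0],0.05],[[0.001,0,0],[0,0,0],0.05],[[0.001,0,0],[0,0,0],0.05],[[0.001,0,0],[0,0,0],0.05]]'
python3 -m pendant '[[[0.0005,0,-0.0003],[0,0.001,0],0.05],[[0.001,0,-0.0003],[0,0.002,0],0.05],[[0.001,0,-0.0003],[0,0.002,0],0.05],[[0.001,0,-0.0003],[0,0.002,0],0.05]]'
```

```text
time: 10.57
tool_pos: [638.3, -41.0, 202.3]
tcp_rot: [-3.141, 0.005, -0.038]
contact_force: [-16.7, -0.3, 13.9]
grip_width: 60.5
time: 10.9
tool_pos: [638.5, -41.0, 202.3]
tcp_rot: [-3.141, 0.006, -0.038]
contact_force: [-21.8, -0.5, 16.0]
grip_width: 60.4
```

```bash
python3 -m pendant '[[[0,0,-0.0003],[0,0,0],0.05],[[0,0,-0.0005],[0,0,0],0.05],[[0,0,-0.0005],[0,0,0],0.05],[[0,0,-0.0005],[0,0,0],0.05],[[0,0,-0.0005],[0,0,0],0.05],[[0,0,-0.0005],[0,0,0],0.05],[[0,0,-0.0005],[0,0,0],0.05],[[0,0,-0.0005],[0,0,0],0.05]]'
python3 - <<'E'
from h import *
b=shot('side','side4');w=shot('wrist','w4')
big=lambda im,x,y,w,h,s:cv2.resize(im[y:y+h,x:x+w,::-1],None,fx=s,fy=s,interpolation=cv2.INTER_CUBIC)
cv2.imwrite('pics/c4.png',np.hstack([big(b['color'],180,170,120,150,3)[:400],big(w['color'],170,60,220,200,2)]))
E
```

```text
time: 11.57
tool_pos: [638.5, -41.0, 202.3]
tcp_rot: [-3.141, 0.006, -0.038]
contact_force: [-19.4, -1.7, 13.0]
grip_width: 60.4
```

View pics/c4.png

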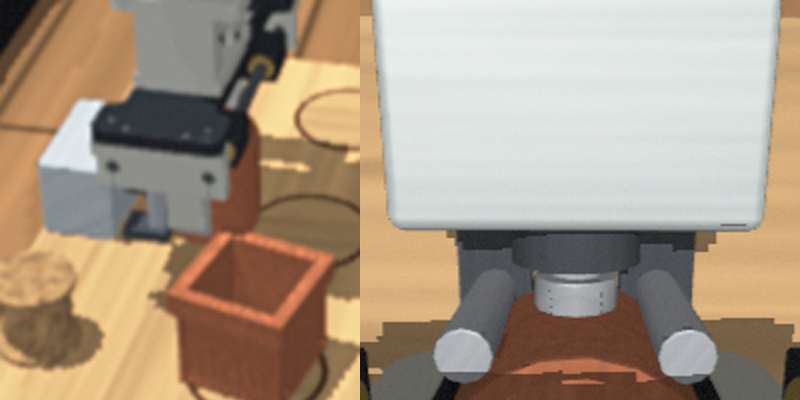

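The pot is upright between the two posts with the plunger compressed. Lateral force is near zero and the push is steady at about 19 N. The spool and square pot look untouched, so I'm handing in.

```bash
python3 -c "
from plant import *
o=get_obs();print(o['time'],o['contact_force'],o['tcp_rot']);print(close_job())"
```

```text
11.6667 [-19.92312657  -1.26353939  13.8648125 ] [-3.14071532  0.00607317 -0.03756977]
the job is handed in; nothing more can be done
None
```

The job is handed in at 11.7 s, with the arm still holding the round pot against the two posts.

- **What I did:** I gripped the round terracotta pot on the right ring at mid-height and slid it left along the board under light down-pressure. It rested about 1.3 s in the middle ring, then I pushed it straight ahead against the plunger until it stopped on both posts.
- **Push:** The last reading was about 20 N forward, spring included, and about 1 N sideways. Each extra 1 mm commanded at the end moved the tool only about 0.2–0.4 mm, so it is against a hard stop.
- **Position:** The pot's travel, corrected for tool tilt, works out to about 61.4 mm against the expected 60 mm. That is within the camera calibration and grip-offset error.
- **Surroundings:** In the last crops the square pot and the spool showed no sign of having moved. I didn't re-check the jar and the turquoise pot at the end.

Some checks were not perfect. The tool is tilted about 0.006 rad, and it presses down with about 14 N, more than I intended. I could not see the pot-to-post contact directly, because the gripper and post tops hide it. I infer it from the force rise and the position.

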